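# Stop check on the lathe's control box

### The arm

A 6-joint arm with a two-finger parallel gripper is mounted at the origin on the work surface. World frame = base frame: x ahead of the robot, y to its left, z up, the work surface at z = 0. Lengths are in m, angles in rad, forces in N, time in s.
With the tool pointing down it reaches from about 0.4 to 0.825 m from the base axis. Payload 7 kg.
Tool frame: the origin (TCP) lies at the very end of the fingers, on their centre line; the grasp point (between the pads) lies 19 mm behind it (bot.tcp_to_grasp is the distance from the TCP to the grasp point, in m); z points along the fingers, y is the direction in which the jaws open and shut (so a half turn about z gives the same grasp; the last joint's range is limited). The gripper opens to 85 mm and grips with 20 to 120 N. Pads are 22 mm wide; open, the fingers measure 114 mm over their backs; the gripper's body (76 mm by 85 mm) begins 54 mm behind the grasp point. The pads swing forward as they close: fully open they stand 13 mm farther back than shut.
Start: joints at [1.496, 0.359, 0.012, 0, -1.224, -0.288], TCP at [0.24, 0.631, 0.231] pointing down, gripper open.
Joint ranges: [-3.07, 3.07], [-1.43, 2.12], [-1.02, 1.25], [-3.03, 1.67], [-3.05, -0], [-3.03, 3.03]. Speed limits (rad/s): [2.39, 2.39, 3.01, 3.14, 3.14, 3.14].

### API

Orientations are given as a rotation vector (axis times angle).
In Python, from rig import bot gives the robot as it stands. The module is installed in compiled form; this text tells all that it offers. Calls block until the motion is done:
- bot.move_pose(position, orientation): joint-space move of the TCP to a pose.
- bot.move_straight(position, frame=None, velocity=0.15, stop_force=None): straight line of the TCP; frame=None keeps the orientation; velocity is the mean speed in m/s. With stop_force (N) it stops when the force on the tool has changed by that much, and returns True; else False.
- bot.goto_joints(angles): joint-space move.
- bot.move_gripper(opening, squeeze=None): finger opening in m; squeeze is the grip in N (None keeps the last); returns when the fingers have stopped.
- bot.pause(seconds).
- bot.solve_ik(position, orientation): joint angles nearest the present ones, or None.
- bot.read_state(): the state.
- bot.snapshot(name): name is "scene" or "top" or "wrist"; returns the picture (480x640x3 uint8, red, green, blue); there is no depth.
- bot.camera_params(name): a dict with "fx", "fy", "cx", "cy" (pixels), "extrinsics" (4x4, takes a point from camera to world coordinates); the wrist camera has in their place "hand_eye" (4x4, takes a point from camera to tool coordinates, whose origin is the TCP and whose axes are the flange's). Camera axes: x right, y down, z forward; pixel columns grow to the right and rows downward; lengths in m; the calibration is good to about 2 mm. A picture is of the moment at which its call begins: read the wrist's pose just before it. camera_params takes no time and is no camera call.
A pose or a line that the arm cannot do raises bot.PlanningError and nothing moves.
- bot.finish_job(): hands the job in, once; it reports no verdict.
Trained networks look in the newest picture that a camera, given by its name, has taken for a name from the list of things; names that differ only in an ending like _2 or _b are one class to them, and where a whole thing is asked for, a point or a joint stands for the part that bears it (a point fixed in the world has none). Each returns a list of dicts, best first, with "p" (0 to 1); they miss things now and then, are a little off and sometimes report something else, mostly with a low value. They report only what shows in the picture. A call takes as long as a camera call.
- bot.silhouettes(camera, label): "region" (480x640 bool, what is visible of it) and "point" ([column, row] in pixels, amid what is visible of it).
- bot.pinpoint(camera, label): "point" ([column, row] in pixels: a listed point, or the origin of a listed thing).
The state is a dict: "time_s": time; "joint_positions": joint angles; "qd": joint speeds; "joint_torque": joint torques, N m; "position": TCP position; "eef_rot": TCP orientation; "contact_force": force on the tool from outside, world axes, zero at the start; "moment": the same for the moment, N m; "finger_gap": finger opening in m.
Only numpy, scipy, OpenCV 4.12 (cv2) and the standard library are available. Lean on these libraries where they do the work, as an engineer would, in place of code of your own. Each camera call takes 0.05 s, during which the arm holds its last target.

### The job

Do the morning stop check on the lathe's control box: press the red mushroom button right in and let go, so that it stays latched in by itself; then push it round clockwise with a fingertip, without gripping it, until it springs back out; and last press the blue reset button. Keep off the green start button, do not turn the speed dial, and leave the things lying around the box where they are.

Things in the scene. Friction and masses are not known exactly. Their poses are not given: they have to be found in the camera images.
- control_box: The lathe's control box, bolted to the bench: grey with an aluminium lid, 170 (x) x 320 (y) x 75 mm high. Origin: centre of its underside, z up; its x points away from the robot, give or take 0.4 rad. On its level top: the red stop at the -y end; at the +y end the blue and green buttons in front, 70 mm apart (either may be nearer the stop), a dial and a white lamp (15 mm high) behind.
- stop_head: Red head of the emergency stop: a round cap of 27 mm radius with three lobes, upright cylinders of 10 mm radius centred 28 mm from the axis (reaching out to 38 mm), at 0, 120 and 240 deg from its own x axis about z (up). Origin: on the axis, at its flat underside. Lobes 15.5 mm high, dome 25 mm. It may be mounted at any turn. White arrows point clockwise.
- stop_plate (a point): Centre of the yellow disc round the red stop (48 mm radius, 2 mm thick), at the level of the box's top; fixed. The head's underside is 14 mm above this point when out, about 7 mm latched, 4 mm at the bottom of its stroke; a black collar round the stem (19.5 mm radius) rises 8 mm. Nothing else on the box's top stands within 90 mm of it.
- stop_top (a point): Top of the red head's dome, on its axis, 25 mm above its underside (moves with the head; z up).
- stop_push (a joint): How far the red head is pressed in, in m: 0 fully out, 0.010 at the bottom of its stroke. Let go from the bottom (pressed at least 0.009) it stays latched, resting at about 0.007. A spring resists with 6 N at first, about 11 N near the bottom; then comes a firm stop.
- stop_turn (a joint): How far the head is turned clockwise seen from above, in rad: 0 at rest, stop at 0.95. A light spring (0.04 N m at rest, 0.12 N m at 0.7) turns it back to 0 when let go; pushing a lobe takes about 5 N. Latched in, the head is freed once turned by about 0.4 to 0.65 and then springs out. It does not turn anticlockwise.
- reset_top (a point): Centre of the top face of the blue reset push-button (29 mm across, in a steel ring of 38 mm; its face is 19 mm above the box's top, 12 mm above the ring). z up.
- reset (a joint): Travel of the blue button in m: 0 out, 0.006 fully in; it springs back. About 5 N takes it fully in.
- start_top (a point): Centre of the top face of the green start push-button, same size and make as the blue one. Not to be pressed.
- start (a joint): Travel of the green button in m: 0 out, 0.006 fully in.
- dial_mark (a point): Outer end of the white pointer line on the black speed dial (36 mm across, 21 mm high), 12.5 mm from the dial's axis. The dial stays where it is left.
- cork_block_mid (a point): Centre of the cork sanding block with a wooden back, 62 x 105 x 32 mm, lying in front of the box.
- chuck_key_mid (a point): Lathe chuck key, a steel T 90 mm long and 110 mm over its cross bar, 16 mm high, lying in front of the box: the middle of its shank.
- tape_mid (a point): Centre of the yellow tape measure, 70 x 36 x 66 mm, standing beside the box at its +y end.
- walnut_block_mid (a point): Centre of the dark walnut block, 75 x 46 x 46 mm, beside the box at its -y end.
- wax_tin_mid (a point): Centre of the round wax tin with a green lid, 85 mm across, 55 mm high, behind the box.
- mug_mid (a point): Centre of the blue mug, 80 mm across without its handle, 92 mm high, behind the box.
- leg1_mid (a point): Centre of a turned chair leg with a square block at its middle (58 x 48 x 54 mm), 360 mm long, lying to the robot's left.
- leg2_mid (a point): The same kind of leg, lying to the robot's right.

How it is judged:
By the outcome, as a careful person would: the job done as asked, in the order asked, and still so for the second after the job is handed in, with the robot touching nothing.
It also fails if it takes over 48 s, if anything falls off the work surface, if the arm or the gripper's body presses on something with over 40 N, if the wrist force passes 120 N, or if a joint passes its speed limit or range.

## Working session

There is one attempt and no reset: what is moved stays moved. The work goes in short steps, each a Python script; the robot and the scene stay as the last script left them, time stands still between calls to the robot, and variables do not carry over. Pictures are saved under pics/ and viewed, and the job is handed in when it is done.

```bash
mkdir -p pics; ls; python3 - <<'E'
from rig import bot
import cv2, json
s=bot.read_state()
print({k:s[k] for k in ('time_s','position','eef_rot','finger_gap','contact_force')})
for n in ('scene','top','wrist'):
    im=bot.snapshot(n); cv2.imwrite(f'pics/a_{n}.png',im[:,:,::-1])
    print(n,bot.camera_params(n))
for n in ('scene','top'):
    for l in ('stop_plate','stop_head','stop_top','reset_top','start_top','dial_mark','control_box','mug_mid','wax_tin_mid'):
        print(n,l,[(d['point'],round(d['p'],2)) for d in bot.pinpoint(n,l)][:3])
E
```

```text
pics
{'time_s': 0.0, 'position': array([0.23940965, 0.63058897, 0.23035168]), 'eef_rot': array([ 3.08834524e+00, -5.66624393e-01, -1.87401992e-04]), 'finger_gap': 0.08542873997060889, 'contact_force': array([ 0.02363964, -0.52056423,  1.02467786])}
scene {'fx': 538.7042523859691, 'fy': 538.7042523859691, 'cx': 314.0710389326521, 'cy': 242.7937170997639, 'extrinsics': array([[-0.21841599,  0.82597243, -0.51967683,  1.17781147],
       [ 0.97580443,  0.19032107, -0.10762715,  0.10098121],
       [ 0.01000839, -0.53061044, -0.84755672,  1.1185843 ],
       [ 0.        ,  0.        ,  0.        ,  1.        ]])}
top {'fx': 507.89948822122494, 'fy': 507.89948822122494, 'cx': 313.9760841050393, 'cy': 237.5239627542156, 'extrinsics': array([[-0.00218915, -0.99918197,  0.04038064,  0.49105294],
       [-0.9999315 ,  0.00172292, -0.01157719,  0.00460027],
       [ 0.01149815, -0.04040322, -0.9991173 ,  1.54191652],
       [ 0.        ,  0.        ,  0.        ,  1.        ]])}
wrist {'fx': 420.37309691652234, 'fy': 420.37309691652234, 'cx': 315.19908854813866, 'cy': 241.42144294464967, 'hand_
[... 468 characters left out ...]
), ([329.7, 333.7], 0.66)]
scene reset_top []
scene start_top [([347.0, 238.2], 0.44)]
scene dial_mark [([359.5, 279.0], 0.5)]
scene control_box [([322.9, 264.5], 0.55)]
scene mug_mid [([328.0, 334.6], 0.69)]
scene wax_tin_mid [([263.1, 301.5], 0.95)]
top stop_plate [([339.0, 246.1], 0.97)]
top stop_head [([342.4, 247.8], 0.67)]
top stop_top [([342.3, 247.9], 0.64), ([383.7, 249.5], 0.38)]
top reset_top [([272.2, 241.1], 0.46), ([265.6, 284.8], 0.36)]
top start_top [([293.7, 247.8], 0.52)]
top dial_mark [([277.3, 216.2], 0.63)]
top control_box [([310.1, 241.5], 0.79), ([267.8, 284.3], 0.66)]
top mug_mid [([297.6, 173.2], 0.84), ([264.7, 280.9], 0.38)]
top wax_tin_mid [([345.5, 199.6], 0.82)]
```

View pics/a_scene.png

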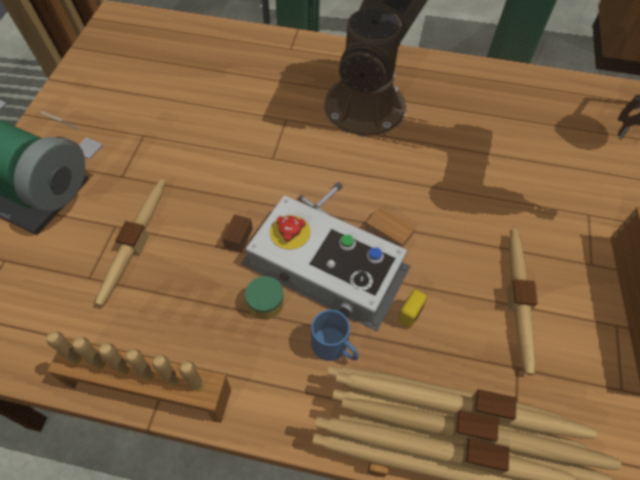

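View pics/a_top.png

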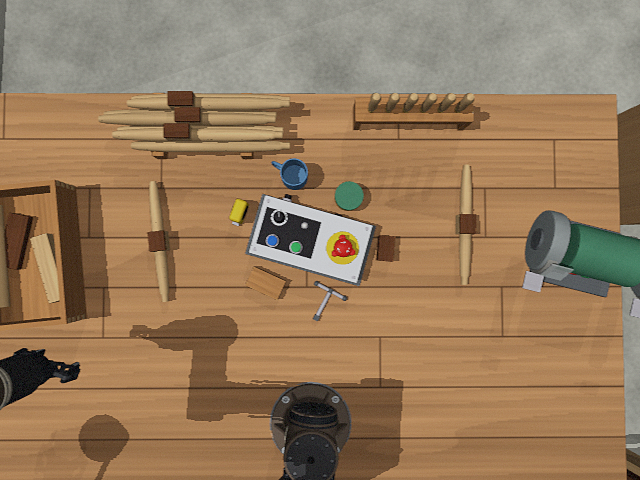

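The top view shows the red stop at about (343,247), green at (296,247) nearer the stop, blue at (272,241), and the dial behind at (279,217). Next I'll shut the gripper and look from above with the wrist camera.

```bash
cat > h.py <<'E'
from rig import bot
import numpy as np, cv2
from scipy.spatial.transform import Rotation as R
def ray(cam,uv,z,T=None):
    c=bot.camera_params(cam)
    E=c['extrinsics'] if T is None else T@c['hand_eye']
    d=E[:3,:3]@np.array([(uv[0]-c['cx'])/c['fx'],(uv[1]-c['cy'])/c['fy'],1])
    o=E[:3,3]; return o+d*(z-o[2])/d[2]
def proj(cam,p,T=None):
    c=bot.camera_params(cam)
    E=c['extrinsics'] if T is None else T@c['hand_eye']
    q=np.linalg.inv(E)@np.r_[p,1]
    return q[0]/q[2]*c['fx']+c['cx'],q[1]/q[2]*c['fy']+c['cy']
def tool():
    s=bot.read_state(); T=np.eye(4); T[:3,:3]=R.from_rotvec(s['eef_rot']).as_matrix(); T[:3,3]=s['position']; return T
def down(yaw): # tool z down, tool x at heading yaw
    c,s=np.cos(yaw),np.sin(yaw)
    return R.from_matrix(np.array([[c,s,0],[s,-c,0],[0,0,-1]])).as_rotvec()
E
python3 - <<'E'
from h import *
for n,uv,z in (('plate',(339,246.1),.075),('stop_top',(342.3,247.9),.114),('green',(296,247),.094),('blue',(272,241),.094)):
    print(n,ray('top',uv,z).round(4))
print('scene',ray('scene',(288.2,236),.075).round(4),ray('scene',(289.8,222.7),.114).round(4),ray('scene',(347,238.2),.094).round(4), ray('scene',(376,253),.094).round(4))
T=tool();print(np.degrees(np.arctan2(T[1,0],T[0,0])))
for y in np.arange(-180,181,30):
    q=bot.solve_ik([0.46,-0.05,0.22],down(np.radians(y))); print(y,None if q is None else np.round(q,2))
E
```

```text
plate [ 0.5254 -0.0847  0.075 ]
stop_top [ 0.5194 -0.0916  0.114 ]
green [0.5226 0.0391 0.094 ]
blue [0.5399 0.1075 0.094 ]
scene [ 0.5333 -0.0936  0.075 ] [ 0.522  -0.0915  0.114 ] [0.521  0.0407 0.094 ] [0.5448 0.1107 0.094 ]
-20.786609121133765
-180 [ 0.32  0.01 -0.45  0.   -1.11 -1.89]
-150 [ 0.32  0.01 -0.45  0.   -1.11 -1.37]
-120 [ 0.32  0.01 -0.45  0.   -1.11 -0.84]
-90 [ 0.32  0.01 -0.45  0.   -1.11 -0.32]
-60 [ 0.32  0.01 -0.45  0.   -1.11  0.2 ]
-30 [ 0.32  0.01 -0.45  0.   -1.11  0.73]
0 [ 0.32  0.01 -0.45  0.   -1.11  1.25]
30 [ 0.32  0.01 -0.45  0.   -1.11  1.78]
60 [ 0.32  0.01 -0.45 -0.   -1.11  2.3 ]
90 [ 0.32  0.01 -0.45  0.   -1.11  2.82]
120 [ 0.32  0.01 -0.45  0.   -1.11 -2.94]
150 [ 0.32  0.01 -0.45  0.   -1.11 -2.41]
180 [ 0.32  0.01 -0.45  0.   -1.11 -1.89]
```

View pics/a_wrist.png

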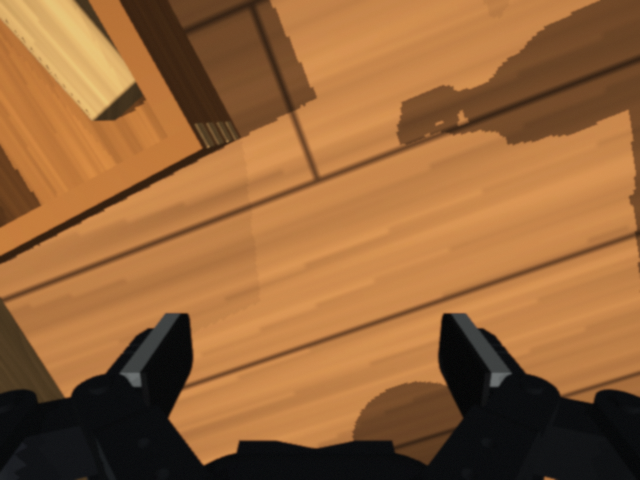

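```bash
python3 - <<'E'
from h import *
bot.move_gripper(0.0)
def look(p,name,labels):
    bot.move_pose(p,down(0)); bot.pause(0.2)
    T=tool(); im=bot.snapshot('wrist'); cv2.imwrite(f'pics/{name}.png',im[:,:,::-1]); np.save(name+'_T.npy',T)
    print(T[:3,3].round(4), bot.read_state()['time_s'])
    for l,z in labels:
        for d in bot.pinpoint('wrist',l)[:2]: print(l,np.round(d['point'],1),round(d['p'],2),ray('wrist',d['point'],z,T).round(4))
L=[('stop_plate',.075),('stop_head',.089),('stop_top',.114),('reset_top',.094),('start_top',.094),('dial_mark',.096)]
look([0.46,0.06,0.27],'w1',L)
look([0.46,-0.09,0.24],'w2',L)
E
```

```text
[0.4601 0.0605 0.2699] 4.2583
stop_plate [509.2 128. ] 0.95 [ 0.5243 -0.0891  0.075 ]
stop_head [519.2 128.6] 0.61 [ 0.5243 -0.0903  0.089 ]
stop_top [538.8 130.1] 0.77 [ 0.524  -0.0921  0.114 ]
stop_top [521.6 128.4] 0.45 [ 0.5251 -0.0802  0.114 ]
reset_top [244.9 100.2] 0.64 [0.5439 0.1112 0.094 ]
start_top [341.7 131.6] 0.75 [0.5222 0.0415 0.094 ]
[ 0.4603 -0.0893  0.2403] 5.4667
stop_head [318.8 130.7] 0.68 [ 0.524  -0.0913  0.089 ]
stop_top [318.8 133.5] 0.81 [ 0.5232 -0.0911  0.114 ]
reset_top [ 9.6 97.4] 0.58 [0.5448 0.1093 0.094 ]
start_top [118.4 127.6] 0.85 [0.526  0.0413 0.094 ]
dial_mark [119.9 128.4] 0.23 [0.5255 0.0395 0.096 ]
```

View pics/w1.png

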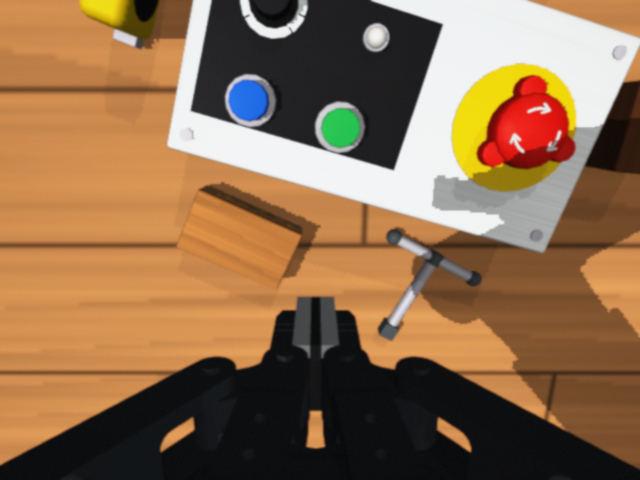

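View pics/w2.png

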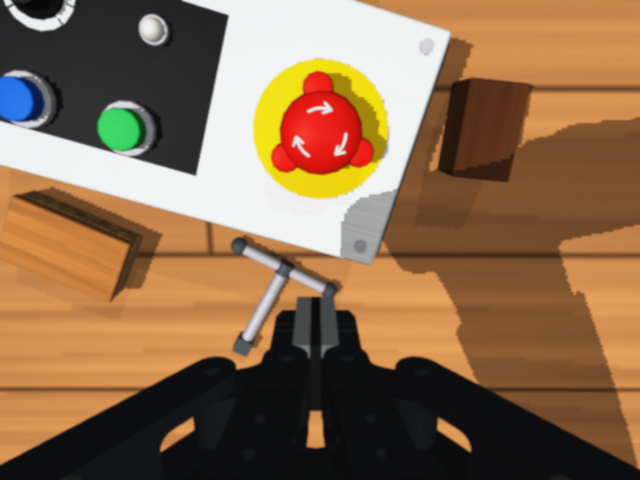

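The wrist views agree: stop axis at (0.524,-0.091), blue at (0.544,0.110) and green at (0.524,0.041). That puts blue and green 72 mm apart, as expected. In w2 the lobes are at about (318,85), (286,157) and (360,152). Next I'll measure the head's turn, then press it.

```bash
cat > ang.py <<'E'
from h import *
from scipy.optimize import minimize
def fit(name,T,zlow):
    """fit axis + turn: render head silhouette (cap+lobes) against red mask"""
    im=cv2.imread(f'pics/{name}.png'); hsv=cv2.cvtColor(im,cv2.COLOR_BGR2HSV)
    m=(((hsv[...,0]<6)|(hsv[...,0]>174))&(hsv[...,1]>180)&(hsv[...,2]>70)).astype(np.uint8)
    m=cv2.morphologyEx(m,cv2.MORPH_CLOSE,np.ones((9,9)))
    n,lab,st,_=cv2.connectedComponentsWithStats(m); k=1+np.argmax(st[1:,4]); m=(lab==k).astype(np.uint8)
    a=np.linspace(0,2*np.pi,40); 
    def ren(p):
        o=np.zeros_like(m)
        def poly(cx,cy,r,zs):
            pts=[proj('wrist',[cx+r*np.cos(t),cy+r*np.sin(t),z],T) for z in zs for t in a]
            h=cv2.convexHull(np.array(pts,np.float32)); cv2.fillPoly(o,[(h*16).astype(np.int32)],1,shift=4)
        poly(p[0],p[1],.027,[zlow,zlow+.0155])
        poly(p[0],p[1],.012,[zlow+.025])
        for i in range(3):
            t=p[2]+i*2*np.pi/3; poly(p[0]+.028*np.cos(t),p[1]+.028*np.sin(t),.010,[zlow,zlow+.0155])
        return o
    cost=lambda p:np.mean(ren(p)!=m)*1e4/ (m.mean()*100)
    best=min((minimize(cost,[.524,-.091,t0],method='Nelder-Mead',options=dict(initial_simplex=[[.524,-.091,t0],[.527,-.091,t0],[.524,-.088,t0],[.524,-.091,t0+.2]])) for t0 in np.radians([-50,-25,0,25,50])),key=lambda r:r.fun)
    e=ren(best.x); v=im.copy(); c,_=cv2.findContours(e,0,2); cv2.drawContours(v,c,-1,(0,255,0),1)
    cv2.imwrite(f'pics/{name}_fit.png',v); return best.x,best.fun
E
python3 - <<'E'
from ang import *
for n in('w1','w2'):
    x,f=fit(n,np.load(n+'_T.npy'),.089); print(x[:2].round(4),np.degrees(x[2]).round(1),f)
E
```

```text
Traceback (most recent call last):
  File "ang.py", line 21, in fit
    best=min((minimize(cost,[.524,-.091,t0],method='Nelder-Mead',options=dict(initial_simplex=[[.524,-.091,t0],[.527,-.091,t0],[.524,-.088,t0],[.524,-.091,t0+.2]])) for t0 in np.radians([-50,-25,0,25,50])),key=lambda r:r.fun)
  File "ang.py", line 21, in <genexpr>
    best=min((minimize(cost,[.524,-.091,t0],method='Nelder-Mead',options=dict(initial_simplex=[[.524,-.091,t0],[.527,-.091,t0],[.524,-.088,t0],[.524,-.091,t0+.2]])) for t0 in np.radians([-50,-25,0,25,50])),key=lambda r:r.fun)
              ~~~~~~~~^^^^^^^^^^^^^^^^^^^^^^^^^^^^^^^^^^^^^^^^^^^^^^^^^^^^^^^^^^^^^^^^^^^^^^^^^^^^^^^^^^^^^^^^^^^^^^^^^^^^^^^^^^^^^^^^^^^^^^^^^^^^^^^^^^^^^^^^^^^^^^
  File "ang.py", line 20, in <lambda>
    cost=lambda p:np.mean(ren(p)!=m)*1e4/ (m.mean()*100)
                          ~~~^^^
  File "ang.py", line 18, in ren
    t=p[2]+i*2*np.pi/3; poly(p[0]+.028*np.cos(t),p[1]+.028*np.sin(t),.010,[zlow,zlow+.0155])
                        ~~~~^^^^^^^^^^^^^^^^^^^^^^^^^^^^^^^^^^^^^^^^^^^^^^^^^^^^^^^^^^^^^^^^
  File "ang.py", line 13, in poly
    pts=[proj('wrist',[cx+r*np.cos(t),cy+r*np.sin(t),z],T) for z in zs for t in a]
         ~~~~^^^^^^^^^^^^^^^^^^^^^^^^^^^^^^^^^^^^^^^^^^^^^
  File "h.py", line 10, in proj
    c=bot.camera_params(cam)
ValueError: time passes only in moves, steps and waits
```

```bash
python3 - <<'E'
s=open('h.py').read()
s=s.replace("def ray","_C={}\ndef cp(c):\n    if c not in _C: _C[c]=bot.camera_params(c)\n    return _C[c]\ndef ray",1).replace("    c=bot.camera_params(cam)","    c=cp(cam)")
open('h.py','w').write(s)
E
python3 - <<'E'
from ang import *
for n in('w1','w2'):
    x,f=fit(n,np.load(n+'_T.npy'),.089); print(x[:2].round(4),np.degrees(x[2]).round(1),f)
E
```

```text
[ 0.5218 -0.0906] 4.5 18.73470814400559
[ 0.5217 -0.0927] 4.1 16.39030612244898
```

View pics/w2_fit.png

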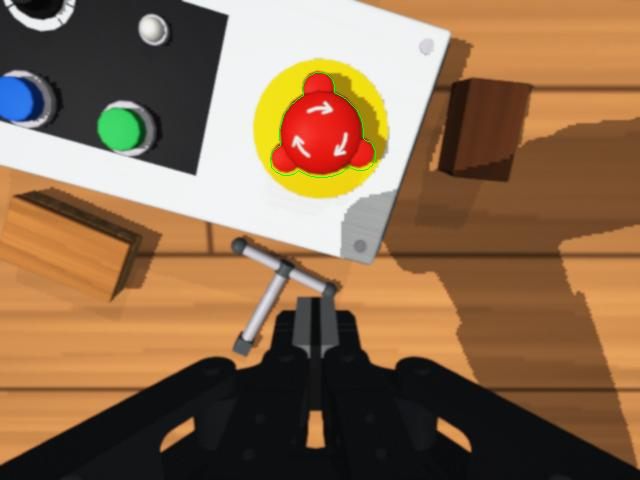

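The fit outline follows the head closely: axis about (0.5225,-0.0915), a lobe at +4.3° from world x. Now I'll press it.

```bash
python3 - <<'E'
from ang import *
c=[0.5225,-0.0915]
bot.move_pose([*c,0.135],down(np.radians(-86)))
z0=bot.read_state()
hit=bot.move_straight([*c,0.1015],velocity=0.02,stop_force=22)
s=bot.read_state(); print(hit,s['position'].round(4),(s['contact_force']-z0['contact_force']).round(1),s['time_s'])
bot.move_straight([*c,0.135],velocity=0.06)
s=bot.read_state(); print(s['contact_force'].round(1))
bot.move_pose([0.46,-0.09,0.24],down(0)); bot.pause(0.2)
T=tool(); im=bot.snapshot('wrist'); cv2.imwrite('pics/w3.png',im[:,:,::-1]); np.save('w3_T.npy',T)
print(bot.read_state()['time_s'])
for z in(.089,.082): x,f=fit('w3',T,z); print(z,x[:2].round(4),np.degrees(x[2]).round(1),f)
E
```

```text
True [ 0.5228 -0.0917  0.104 ] [-5.2  1.1  9.3] 8.6333
[ 0.4  0.  -0.5]
10.875
0.089 [ 0.5212 -0.0922] 4.7 22.598964422916318
0.082 [ 0.5215 -0.0928] 3.8 16.93669617504593
```

View pics/w3.png

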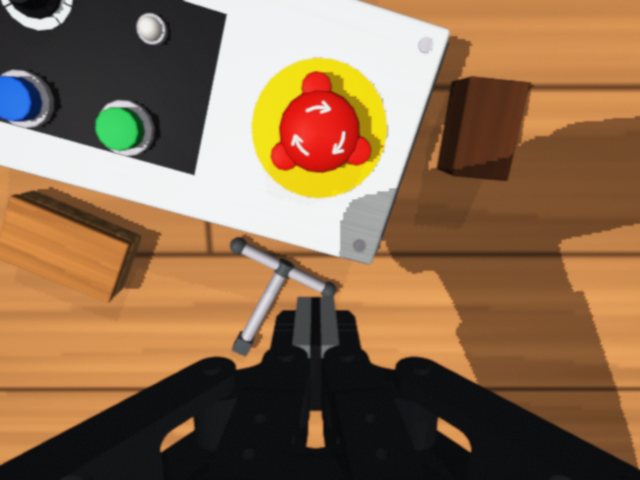

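It reached z = 0.104, the bottom of the stroke, and the head now looks smaller in the image. The latched height (0.082) fits better than the out height (16.9 against 22.6), so it is latched. Now I'll push the lobe round.

```bash
cat > turn.py <<'E'
from ang import *
c=np.array([0.5222,-0.092]); ph0=np.radians(4.2); zt=.086
def P(ph,r,t,z):
    a=ph; return [c[0]+r*np.cos(a)-t*np.sin(a), c[1]+r*np.sin(a)+t*np.cos(a), z]
O=lambda ph: down(ph-np.pi/2)
rr=.0385
def rep(tag):
    s=bot.read_state(); f=s['contact_force']; print(tag,s['position'].round(4),f.round(1),round(s['time_s'],2))
E
python3 - <<'E'
from turn import *
bot.move_pose(P(ph0,rr+.002,.033,.125),O(ph0)); rep('above')
print(bot.move_straight(P(ph0,rr,.033,zt),velocity=.05,stop_force=10)); rep('down')
print(bot.move_straight(P(ph0,rr,.0205,zt),velocity=.04,stop_force=12)); rep('touch')
for d in np.arange(.1,.81,.1):
    h=bot.move_straight(P(ph0-d,rr,.0205,zt),frame=O(ph0-d),velocity=.03,stop_force=25); rep((round(d,2),h))
    if h: break
im=bot.snapshot('scene'); cv2.imwrite('pics/s4.png',cv2.resize(im[150:350,200:460,::-1],None,fx=3,fy=3))
im=bot.snapshot('wrist'); cv2.imwrite('pics/w4.png',im[:,:,::-1])
E
```

```text
above [ 0.5602 -0.0562  0.1252] [ 0.3 -0.1 -0.2] 12.23
False
down [ 0.5584 -0.0562  0.0862] [ 0.   0.7 -0.4] 13.17
False
touch [ 0.5591 -0.0691  0.0861] [0.3 0.  0. ] 13.62
(np.float64(0.1), False) [ 0.5612 -0.0725  0.086 ] [-0.3 -0.1 -0.2] 13.92
(np.float64(0.2), False) [ 0.563  -0.0764  0.086 ] [-0.4  0.5  0.5] 14.21
(np.float64(0.3), False) [ 0.5644 -0.0805  0.0861] [-0.2  1.5  0.8] 14.5
(np.float64(0.4), False) [ 0.5655 -0.0848  0.0862] [0.6 2.3 2.2] 14.79
(np.float64(0.5), False) [ 0.5663 -0.089   0.0862] [2.9 3.  0.1] 15.08
(np.float64(0.6), False) [ 0.5664 -0.0934  0.0862] [ 3.1  2.5 -0. ] 15.38
(np.float64(0.7), False) [ 0.566  -0.0978  0.0862] [ 4.8  2.7 -0.5] 15.67
(np.float64(0.8), False) [ 0.5653 -0.1021  0.0862] [ 4.5  2.  -0.7] 15.96
```

```bash
ls pics
```

```text
a_scene.png
a_top.png
a_wrist.png
s4.png
w1.png
w1_fit.png
w2.png
w2_fit.png
w3.png
w3_fit.png
w4.png
```

View pics/s4.png

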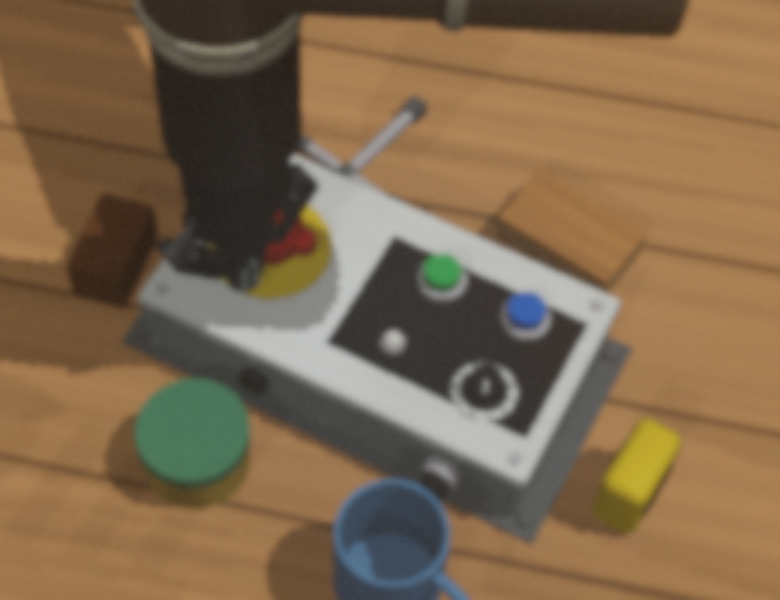

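View pics/w4.png

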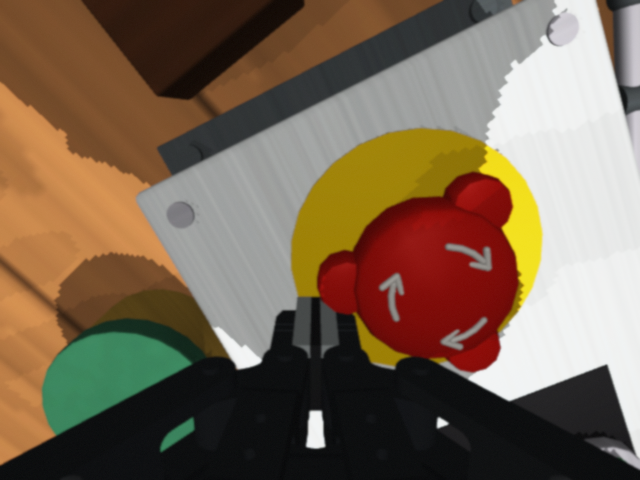

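```bash
python3 - <<'E'
from turn import *
T=tool()
for z in(.089,.082): x,f=fit('w4',T,z); print(z,x[:2].round(4),np.degrees(x[2]).round(1),f)
rep('')
E
```

```text
0.089 [ 0.5242 -0.0923] -37.1 18.16535179520206
0.082 [ 0.5234 -0.0894] 81.6 8.239413943004346
 [ 0.5653 -0.1021  0.0862] [ 5.3  1.9 -1. ] 16.06
```

```bash
python3 - <<'E'
from turn import *
for n,T in(('w2',np.load('w2_T.npy')),('w3',np.load('w3_T.npy')),('w4',tool())):
  for z in(.078,.082,.0855,.089,.093): x,f=fit(n,T,z); print(n,z,x[:2].round(4),(np.degrees(x[2])%120).round(1),round(f,1))
E
```

```text
w2 0.078 [ 0.5214 -0.093 ] 4.1 8.1
w2 0.082 [ 0.5212 -0.0929] 4.6 11.0
w2 0.0855 [ 0.5217 -0.0927] 2.6 13.8
w2 0.089 [ 0.5215 -0.0927] 4.0 16.4
w2 0.093 [ 0.5208 -0.093 ] 3.2 19.7
w3 0.078 [ 0.5217 -0.0925] 3.9 14.2
w3 0.082 [ 0.5208 -0.0931] 3.9 16.9
w3 0.0855 [ 0.5206 -0.093 ] 4.4 19.5
w3 0.089 [ 0.5204 -0.0925] 4.9 22.6
w3 0.093 [ 0.5201 -0.0929] 2.9 26.4
w4 0.078 [ 0.5234 -0.0876] 82.2 8.9
w4 0.082 [ 0.5234 -0.0894] 81.6 8.2
w4 0.0855 [ 0.5236 -0.0908] 83.5 12.6
w4 0.089 [ 0.5242 -0.0923] 82.9 18.2
w4 0.093 [ 0.5249 -0.0939] 82.5 25.4
```

View pics/w4_fit.png

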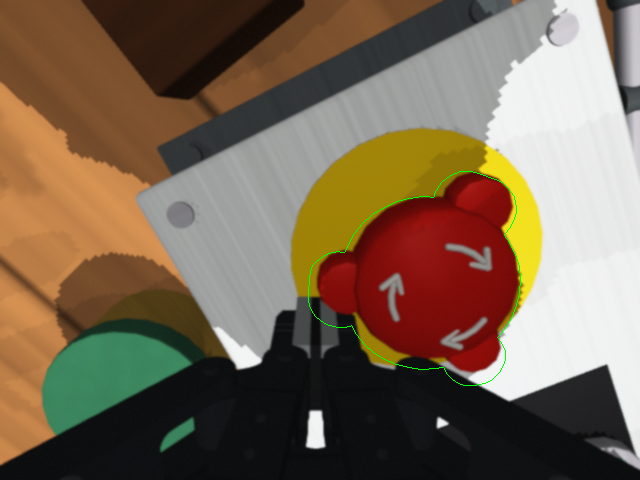

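With the same model bias as before, the head fits best at the out height (0.088), turned about 0.73 rad. That suggests it has sprung out. I'll back the finger off and check.

```bash
python3 - <<'E'
from turn import *
for d in (.6,.4,.2):
    bot.move_straight(P(ph0-d,rr,.0215,zt),frame=O(ph0-d),velocity=.06)
rep('back')
bot.move_straight(P(ph0-.1,rr+.006,.034,zt),frame=O(ph0-.1),velocity=.06); rep('off')
bot.move_straight(P(ph0-.1,rr+.006,.034,.14),velocity=.12)
bot.move_pose([0.46,-0.09,0.24],down(0)); bot.pause(0.2)
T=tool(); im=bot.snapshot('wrist'); cv2.imwrite('pics/w5.png',im[:,:,::-1]); np.save('w5_T.npy',T)
for z in(.082,.0855,.089): x,f=fit('w5',T,z); print(z,x[:2].round(4),(np.degrees(x[2])%120).round(1),round(f,1))
for d in bot.pinpoint('wrist','stop_top')[:1]: print(d,ray('wrist',d['point'],.114,T))
a=[cv2.imread(f'pics/{n}.png')[40:220,230:420] for n in('w2','w3','w5')]
cv2.imwrite('pics/cmp.png',np.hstack(a)); rep('')
E
```

```text
back [ 0.5632 -0.0756  0.0861] [3.9 2.4 1.9] 17.11
off [ 0.5666 -0.0596  0.0855] [-0.  -0.1 -0. ] 17.54
0.082 [ 0.5223 -0.0922] 3.9 13.0
0.0855 [ 0.5221 -0.0931] 3.2 16.0
0.089 [ 0.5219 -0.0923] 3.5 18.6
{'point': [320.8, 132.1], 'p': 0.68} [ 0.52351779 -0.093128    0.114     ]
 [ 0.46   -0.09    0.2398] [-0.8  0.4  0.1] 19.88
```

View pics/cmp.png

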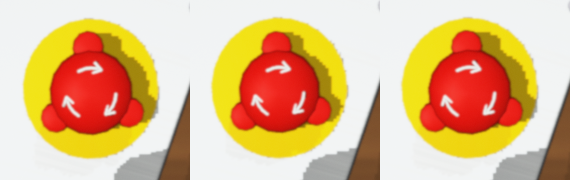

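```bash
python3 - <<'E'
from h import *
for n in('w2','w3','w5'):
    im=cv2.imread(f'pics/{n}.png'); hsv=cv2.cvtColor(im,cv2.COLOR_BGR2HSV); roi=np.zeros(im.shape[:2],bool); roi[40:220,230:420]=1
    r=(((hsv[...,0]<8)|(hsv[...,0]>172))&(hsv[...,1]>150)&(hsv[...,2]>70)&roi)
    r=cv2.morphologyEx(r.astype(np.uint8),cv2.MORPH_CLOSE,np.ones((9,9)))
    y=((hsv[...,0]>20)&(hsv[...,0]<32)&(hsv[...,1]>150)&roi)
    o=cv2.morphologyEx(r,cv2.MORPH_OPEN,cv2.getStructuringElement(2,(45,45)))
    ys,xs=np.where(o); ry,rx=np.where(r); yy,yx=np.where(y)
    print(n,'T',np.load(n+'_T.npy')[:3,3].round(4),'red',r.sum(),'cap',o.sum(),np.ptp(xs)+1,np.ptp(ys)+1,'redbox',rx.min(),rx.max(),ry.min(),ry.max(),'yellowbox',yx.min(),yx.max(),yy.min(),yy.max())
# arrow geometry precise scale: ECC between crops on red area
g=lambda n: cv2.cvtColor(cv2.imread(f'pics/{n}.png'),cv2.COLOR_BGR2GRAY)[85:175,275:367].astype(np.float32)
for a,b in(('w2','w3'),('w2','w5'),('w3','w5')):
    W=np.eye(2,3,dtype=np.float32); cc,W=cv2.findTransformECC(g(a),g(b),W,cv2.MOTION_AFFINE,(3,200,1e-6)); print(a,b,round(cc,4),'scale',np.sqrt(np.linalg.det(W[:,:2])).round(4))
E
```

```text
w2 T [ 0.4603 -0.0893  0.2403] red 6504 cap 5444 81 85 redbox 272 372 72 173 yellowbox 254 387 59 197
w3 T [ 0.46   -0.09    0.2396] red 6231 cap 5207 79 83 redbox 272 370 72 171 yellowbox 252 386 58 197
w5 T [ 0.46   -0.09    0.2396] red 6547 cap 5490 81 86 redbox 271 371 71 172 yellowbox 252 386 58 197
w2 w3 0.9865 scale 0.9748
w2 w5 0.9816 scale 1.0025
w3 w5 0.9779 scale 1.0273
```

From the same viewpoint, the head's scale now matches the first picture (1.0025), while latched it was 0.975. So it is out and back at its rest turn. Next is blue.

```bash
python3 - <<'E'
from turn import *
b=[.5443,.1107]
bot.move_pose([*b,.13],down(0)); z0=bot.read_state()['contact_force']
h=bot.move_straight([*b,.0865],velocity=.025,stop_force=14); rep(('press',h))
bot.pause(.2); rep('hold')
bot.move_straight([*b,.13],velocity=.08); rep('up')
bot.move_pose([0.46,0.03,0.28],down(0)); bot.pause(.2)
T=tool()
for n in('wrist','scene'):
    im=bot.snapshot(n); cv2.imwrite(f'pics/f_{n}.png',im[:,:,::-1])
for d in bot.pinpoint('wrist','reset_top')[:1]: print(d['p'],ray('wrist',d['point'],.094,T).round(4))
rep('end')
E
```

```text
('press', True) [0.5443 0.1107 0.0881] [-0.9  0.3  5.7] 22.44
hold [0.5443 0.1107 0.0881] [-1.4  0.   5.9] 22.64
up [0.544  0.1106 0.1297] [-0.1 -0.1  1. ] 23.32
0.68 [0.5446 0.1106 0.094 ]
end [0.4601 0.0303 0.279 ] [0.1 0.1 0.2] 24.46
```

View pics/f_wrist.png

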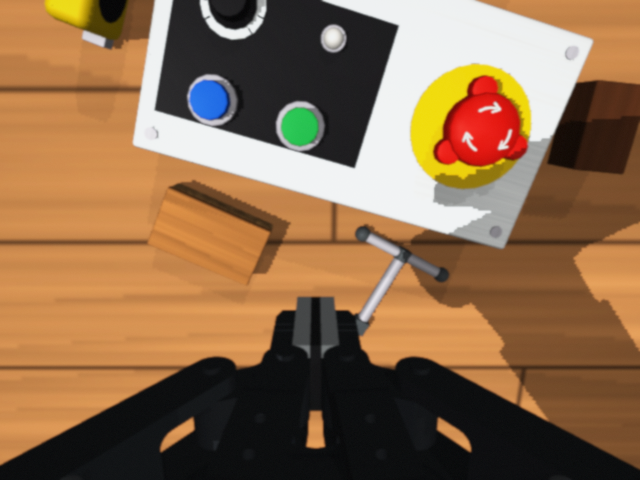

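View pics/f_scene.png

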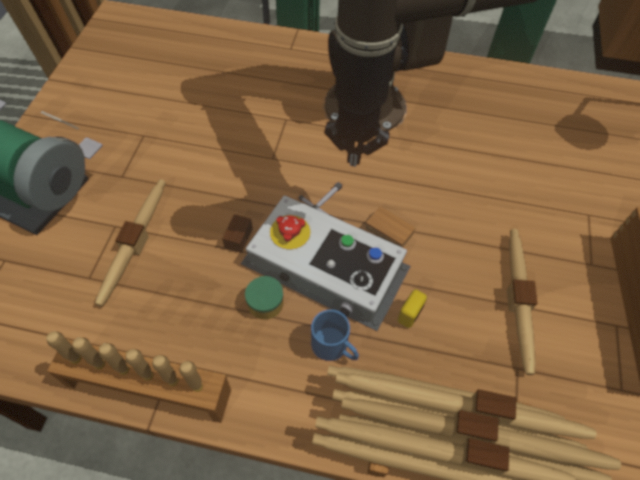

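The blue button went down to z = 0.088, its full travel, and is out again at (210,100). The stop is out at (483,130), and green, the dial and the loose objects look as they did before. Handing in.

```bash
python3 -c "
from rig import bot
bot.finish_job()"
```

```text
the job is handed in; nothing more can be done
```

The stop check is done in the order asked and handed in at about 24.5 s of the 48 s allowed.

- **Stop pressed in:** I pushed it with closed fingers to z = 0.104, the bottom of its stroke, and let go. In the next picture the head was 2.5 % smaller, which matches it resting about 7 mm lower, so it stayed latched.
- **Turned clockwise:** One closed fingertip pushed a lobe round to about 0.73 rad, with about 5 N of push and no gripping. After the finger backed off, the head's size (1.0025 of the first picture) and turn matched the start, so it sprang out and turned back.
- **Blue reset pressed:** It went down to z = 0.088, the end of its travel, where the 14 N stop tripped. It was back out in the last picture.
- **Kept clear:** I never approached the green button or the dial. By eye, the loose things lie where they were in the last pictures. The arm touched nothing when I handed in.

**Checks that disagreed:** The outline fit was biased in height, favouring heights that were too low. While the finger was still on the lobe, its lowest error was at the latched height. I relied instead on comparing fits between pictures, and on the size comparison once the finger was off. Contact with the lobe also began about 0.1 to 0.2 rad later than I had planned, but the turn still went past the 0.65 rad needed.

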